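# Clamp a gas detector in the bump-test station and keep the trigger squeezed

## Task

Pump the trigger of the ratchet clamp, squeezing it towards the fixed grip and letting it spring back, until the rubber cap has come up to the gas detector and pushed it against the stop; then squeeze on until the cap's spring rod is about half way into the jaw, and finish while still holding the trigger squeezed so. Do not crush the detector: never drive the rod more than three quarters in. Also move the jaw only with the trigger, keep your hand off the detector in the clamp, and leave the spare detectors and the mouse where they are.

Things in the scene. Friction and masses are not known exactly. Their poses are not given: they have to be found in the camera images.
- station: Bench-fixed clamp station, 400 x 110 mm aluminium base plate. Origin on the work surface straight below the trigger's pivot; x axis along the bar from trigger to detector (the way the jaw advances), z up. Station coordinates below are in this frame, in mm. The trigger pivots about y at x 0, z 108, between side plates (x -46 to 24, y within 19, z up to 125)
- grip_top (a point): Centre of the top of the fixed grip, station (-32, 0, 195): an upright black post at x -40 to -24, y -14 to 14. Behind it (x below -46) nothing is higher than z 60; jaw, cap and detector are all lower than z 70
- trigger_top (a point): Middle of the upper end of the trigger, a straight grey paddle 10 mm thick (along x), 22 mm wide, reaching 88 mm above its pivot. At rest it leans 0.21 rad from upright towards +x (top at x 18, z 194), fully squeezed 0.21 rad towards the grip (top at x -18). At z 175 trigger and grip measure 60 mm over their outer faces at rest, 31 mm fully squeezed
- trigger (a joint): Trigger angle in rad: 0 at rest, 0.42 fully squeezed towards the grip; a spring returns it. Near its top it takes 2.5 N to start, 5 N at full squeeze, some 10 N more while the cap presses. A pawl on 4 mm teeth drives the jaw: near 35 mm per rad once a tooth is caught, 8 to 15 mm per full squeeze; on release the jaw stays, held by a 7 N friction brake
- jaw (a joint): Travel of the jaw and its toothed bar along station +x in m, 0 to 0.095; starts at 0 to 0.022. When the trigger is let go with the cap pressing, the spring pushes the jaw back until only about 6 N (6 mm) are left; to keep more, the trigger must stay held
- sleeve_mouth (a point): Centre of the jaw's front face (black block 34 x 30 x 38 mm), where the cap's spring rod goes in; station x = 74 + jaw travel, z 47
- cap (a joint): How far the cap's spring rod is pushed into the jaw, in m: 0 free, 0.022 all the way in; 1 N per mm, so half way (0.011) presses with 11 N. The 12 mm steel rod shows 28 mm between jaw and cap when free; a dark ring on it reaches the jaw's front face at 10 to 12 mm
- cap_face (a point): Centre of the front face of the rubber cap (disc of 32 mm diameter), station z 47, x = 116 + jaw travel - rod push-in
- detector: The gas detector to be clamped: yellow, 95 x 60 x 34 mm, about 0.25 kg, lying loose, screen up, on the bed (top at z 30) between 12 mm high side rails. Origin at the centre of its underside, x axis along its length, as the station's. Against the stop its origin is at station x 218
- detector_end (a point): Centre of the detector's end face towards the cap
- stop_face (a point): Middle of the face of the fixed stop, station (266, 0, 47), which the detector's other end must rest against; the detector starts 0 to 15 mm short of it
- spare_a: A spare yellow detector, same size, lying on the table farther off; leave alone. Origin at the centre of its underside
- spare_b: Another spare yellow detector on the table beyond the stop end of the station; leave alone. Origin at the centre of its underside
- mouse: Black computer mouse 100 x 58 x 30 mm; leave alone. Origin at the centre of its underside
Not all that is in view belongs to the job. What is shaped like the detector but red is not meant.

How it is judged:
On the way, in this order (a step that is already met when the one before it is completed fails the run):
1. the trigger is squeezed (value of joint trigger above 0.25 rad), for 0.05 s.
2. the trigger is let spring back (value of joint trigger below 0.1 rad), for 0.05 s.
3. the cap presses the detector (contact force between cap and detector above 3 N), for 0.1 s.
At the end, for the whole second after the job is handed in: The detector lies against the stop (within 2.5 mm) and still, the cap presses on it with its spring rod about half way in (8 to 14 mm of 22), and the fingers are still holding the trigger squeezed (more than 2 N on it) (value of joint cap between 0.008 and 0.014 m and contact force between cap and detector above 6 N and x of detector in the frame of station above 0.216 m and contact force between the fingers and trigger above 2 N and linear speed of detector below 0.01 m/s); the arm keeps its last pose, push and grip.
It fails at once if the detector is crushed: spring rod driven in more than 16.5 mm (three quarters) or more than 20 N from the cap (value of joint cap above 0.0165 m or contact force between cap and detector above 20 N).
It fails at once if the robot pushes the jaw or cap itself (contact force between any of the fingers, the arm and jaw above 2 N).
It fails at once if the robot pushes the detector in the clamp (contact force between any of the fingers, the arm and detector above 2 N).
It fails at once if a spare detector or the mouse is moved more than 20 mm (distance of any of spare_a, spare_b, mouse from where it was at the start of the episode above 0.02 m).
It also fails if it takes over 72 s, if anything falls off the work surface, if the arm or the gripper's body presses on something with over 40 N, if the wrist force passes 120 N, or if a joint passes its speed limit or range.

## Robot

A 6-joint arm with a two-finger parallel gripper is mounted at the origin on the work surface. World frame = base frame: x ahead of the robot, y to its left, z up, the work surface at z = 0. Lengths are in m, angles in rad, forces in N, time in s.
With the tool pointing down it reaches from about 0.275 to 0.825 m from the base axis. Payload 4.9 kg.
Tool frame: the origin (TCP) lies midway between the tips of the shut fingers; the grasp point (between the pads) lies 19 mm behind it; z points along the fingers, y is the direction in which the jaws open and shut (so a half turn about z gives the same grasp; the last joint's range is limited). The gripper opens to 85 mm and grips with 20 to 120 N. Pads are 22 mm wide; open, the fingers measure 114 mm over their backs; the gripper's body (76 mm by 85 mm) begins 54 mm behind the grasp point. The pads swing forward as they close: fully open they stand 13 mm farther back than shut.
Start: joints at [0.994, 0.326, -0.193, 1.052, 0, 1.437], TCP at [0.236, 0.497, 0.231] pointing down, gripper open.
Joint ranges: [-2.65, 2.65], [-0.97, 1.79], [-1.3, 1.35], [-1.93, 2.1], [-1.47, 1.37], [-3.14, 3.14]. Speed limits (rad/s): [2.57, 2.57, 3.14, 3.14, 3.14, 3.14].

## Interface

Orientations are given as a unit quaternion [w, x, y, z].
In Python, from plant import telemetry, eyes, env gives the robot as it stands.
- The arm moves only by the shell command python3 -m handwheel 'ROWS' [OPENING]. ROWS is JSON, a list of rows, each an object with "offset": the shift along the tool's x, y, z in mm, a list of three; "twist": the turn, a rotation vector about the tool's x, y, z in degrees, a list of three. A call has 1 to 12 rows; each row is the pose to reach, as a shift and turn from the pose commanded when the call began, along the tool's axes at that moment; what a row does not reach only later rows make up. A row lasts 1/12 s, in which the tool goes at most 41.7 mm and 7.16 degrees, less where a joint would pass 70% of its speed; a pose out of reach is approached as far as the arm can. A call with a gripper value outside its range is refused whole. OPENING is the opening in per cent of the stroke, from 0 (shut) to 100 (fully open), set as the call begins (- or left out, the last holds). The fingers move at their own pace and stop on an object; the grip force is fixed at half the most. Time passes only in rows, so rows that repeat a pose let the fingers close. It gives the time, the measured TCP pose, the force and the opening at its end, in the units of the state.
- telemetry.get_state(): the state, without advancing time (a new reading comes with each control period).
- eyes.capture(name): name is "side" or "top"; returns the picture (420x560x3 uint8, blue, green, red); there is no depth.
- eyes.camera_params(name): a dict with "intrinsics" (3x3 intrinsics, pixels), "rvec" (rotation vector, rad) and "tvec" (3), from world to camera coordinates, as OpenCV has them. Camera axes: x right, y down, z forward; pixel columns grow to the right and rows downward; lengths in m; the calibration is good to about 2 mm. A picture is of the moment at which its call begins. camera_params takes no time and is no camera call.
- env.close_job(): hands the job in, once; it reports no verdict.
The state is a dict: "t": time; "qpos": joint angles; "dq": joint speeds; "joint_torque": joint torques, N m; "position": TCP position; "ee_rot": TCP orientation; "wrist_force": force on the tool from outside, world axes, zero at the start; "moment": the same for the moment, N m; "grip_width": finger opening in m.
Only numpy, scipy, OpenCV 4.12 (cv2) and the standard library are available. Lean on these libraries where they do the work, as an engineer would, in place of code of your own. Each camera call takes 0.05 s, during which the arm holds its last target.

## Working session

There is one attempt and no reset: what is moved stays moved. The work goes in short steps, Python scripts to look and compute and a shell command to move; the robot and the scene stay as the last step left them, time stands still between calls to the robot, and variables do not carry over. Pictures are saved under pics/ and viewed, and the job is handed in when it is done.

```bash
ls; mkdir -p pics
python3 - <<'E'
from plant import telemetry, eyes, env
import cv2
for n in("side","top"):
    im=eyes.capture(n); cv2.imwrite(f"pics/{n}0.png",im)
    print(n,eyes.camera_params(n))
print(telemetry.get_state())
E
```

```text
pics
side {'intrinsics': array([[537.14150487,   0.        , 281.42566725],
       [  0.        , 537.14150487, 215.14760608],
       [  0.        ,   0.        ,   1.        ]]), 'rvec': array([ 2.03302724, -0.85612233,  0.47508233]), 'tvec': array([-0.40894804,  0.33007183,  1.3372129 ])}
top {'intrinsics': array([[410.7256374 ,   0.        , 278.46366553],
       [  0.        , 410.7256374 , 212.28114773],
       [  0.        ,   0.        ,   1.        ]]), 'rvec': array([ 2.21530692, -2.15709342,  0.02606869]), 'tvec': array([-0.05068713,  0.53544858,  1.25771895])}
{'t': 0.1, 'qpos': array([ 9.93815334e-01,  3.26874264e-01, -1.93457508e-01,  1.05200958e+00,
       -1.03975569e-05,  1.43660051e+00]), 'dq': array([-7.22546874e-05, -1.82795589e-03,  2.15936605e-03, -1.96597649e-03,
       -7.57010381e-04,  3.58358235e-03]), 'joint_torque': array([ 9.26667853e-04, -4.44239724e+01,  2.63038284e+01,  7.85343029e-03,
       -1.41977339e-04, -7.69417511e-06]), 'position': array([0.23536093, 0.4965314 , 0.2305877 ]), 'ee_rot': array([-2.64070792e-04,  2.19588364e-01,  9.75592309e-01, -7.25996176e-04]), 'wrist_force': array([ 0.11456081, -0.13621739,  0.13842727]), 'moment': array([-0.02631277,  0.00152505, -0.03751264]), 'grip_width': 0.08559984242919981}
```

View pics/side0.png

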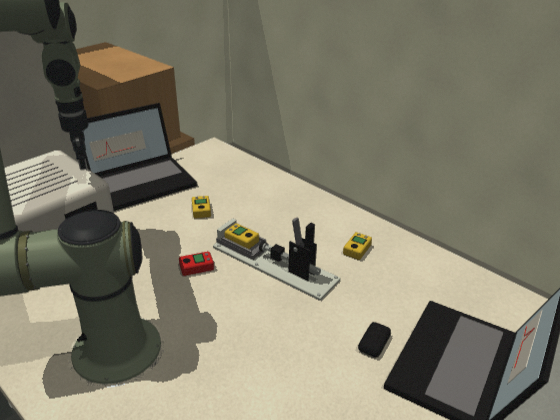

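View pics/top0.png

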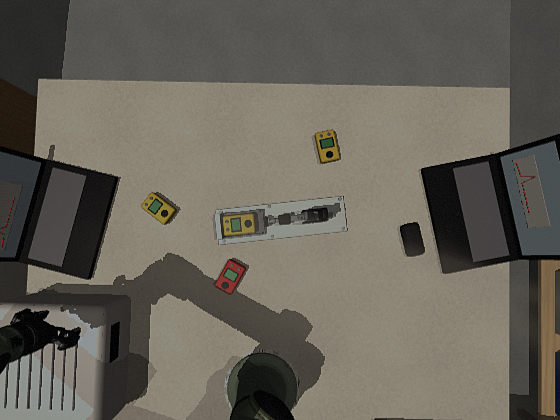

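The side view shows the clamp around (215–340, 220–295), with the trigger top near (296,220) and the grip top near (310,227). In the top view the plate spans (215–347, 197–244). The detector is on the left, so station +x is roughly world +y. I'll enlarge both views next.

Run:
```python
import cv2
a=cv2.imread("pics/side0.png")[195:305,205:350]; cv2.imwrite("pics/s0z.png",cv2.resize(a,None,fx=5.4,fy=5.4,interpolation=cv2.INTER_CUBIC))
a=cv2.imread("pics/top0.png")[185:255,205:355]; cv2.imwrite("pics/t0z.png",cv2.resize(a,None,fx=5.2,fy=5.2,interpolation=cv2.INTER_CUBIC))
```

```text
(no output)
```

View pics/s0z.png

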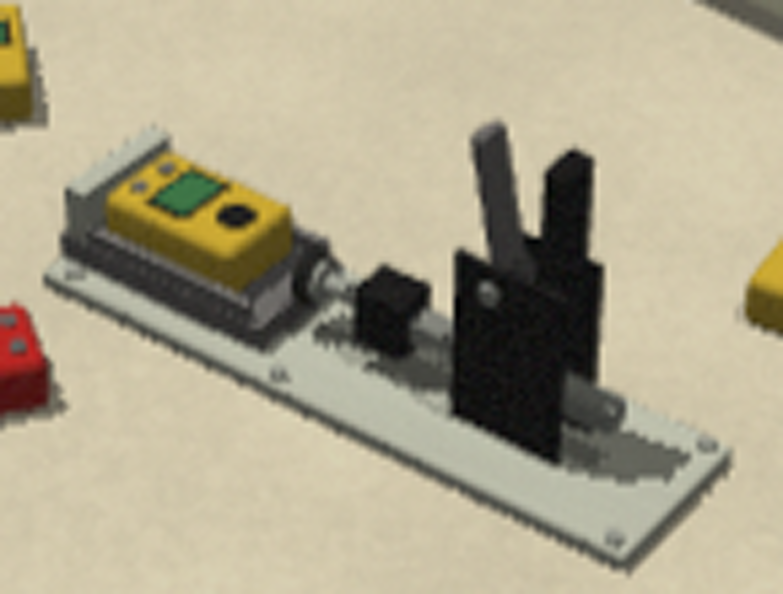

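View pics/t0z.png

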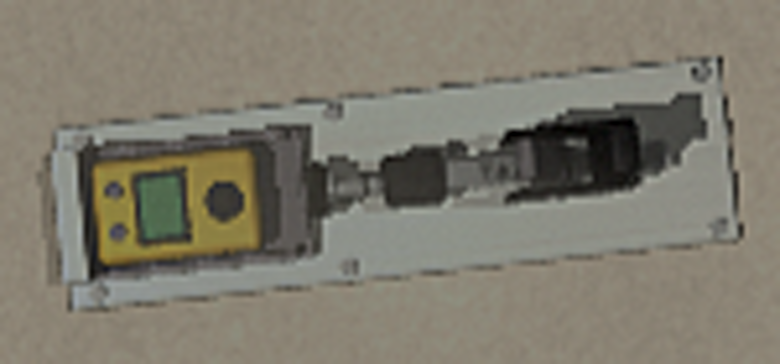

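```bash
cat > h.py <<'E'
import numpy as np, cv2
from plant import eyes
C={n:eyes.camera_params(n) for n in("side","top")}
def ray(n,u):
    c=C[n];R=cv2.Rodrigues(c["rvec"])[0];o=-R.T@c["tvec"]
    d=R.T@np.linalg.inv(c["intrinsics"])@np.array([u[0],u[1],1.]);return o,d
def onz(n,u,z):
    o,d=ray(n,u);return o+d*(z-o[2])/d[2]
def tri(us,ut):
    (o1,d1),(o2,d2)=ray("side",us),ray("top",ut)
    A=np.c_[d1,-d2];s=np.linalg.lstsq(A,o2-o1,rcond=None)[0]
    p,q=o1+s[0]*d1,o2+s[1]*d2;return (p+q)/2,np.linalg.norm(p-q)
def proj(n,p):
    c=C[n];return cv2.projectPoints(np.float64(p).reshape(-1,3),c["rvec"],c["tvec"],c["intrinsics"],None)[0].reshape(-1,2)
def Z(n,x,y): return ((x+.5)/5.4-.5+205,(y+.5)/5.4-.5+195) if n=="side" else ((x+.5)/5.2-.5+205,(y+.5)/5.2-.5+185)
E
python3 - <<'E'
from h import *
np.set_printoptions(precision=4,suppress=True)
t=[(56,130),(718,58),(740,238),(72,308)]
for z in(.006,.01,.014):
    P=np.array([onz("top",Z("top",*p),z) for p in t])
    print(z,P[:,:2].tolist(),[np.linalg.norm(P[i]-P[i-1]).round(4) for i in range(4)])
    L=(P[0]+P[3])/2-(P[1]+P[2])/2; print("yaw",np.degrees(np.arctan2(L[1],L[0])), "ctr",P.mean(0))
P=np.array([onz("side",Z("side",*p),.01) for p in [(45,278),(728,452),(626,562)]]);print("side corners z.01",P)
g=onz("side",Z("side",569,163),.195);print("grip top",g)
tr=onz("side",Z("side",489,128),.194);print("trigger top",tr, "dist",np.linalg.norm(g-tr))
E
```

```text
0.006 [[0.5401343790406123, 0.160685724910266], [0.5933964137020756, -0.23399690337921808], [0.48651503827863807, -0.24913993105384158], [0.43399473417187096, 0.14743425980483416]] [np.float64(0.107), np.float64(0.3983), np.float64(0.1079), np.float64(0.4)]
yaw 97.61466510055894 ctr [ 0.5135 -0.0438  0.006 ]
0.01 [[0.5399377088926662, 0.1599726253255367], [0.5930325321702994, -0.23347093222867676], [0.48648670124499854, -0.2485664197252176], [0.43413127992546796, 0.1467627620070463]] [np.float64(0.1066), np.float64(0.397), np.float64(0.1076), np.float64(0.3988)]
yaw 97.61466510055894 ctr [ 0.5134 -0.0438  0.01  ]
0.014 [[0.5397410387447201, 0.15925952574080737], [0.5926686506385231, -0.2329449610781354], [0.48645836421135896, -0.24799290839659355], [0.4342678256790649, 0.14609126420925844]] [np.float64(0.1063), np.float64(0.3958), np.float64(0.1073), np.float64(0.3975)]
yaw 97.61466510055894 ctr [ 0.5133 -0.0439  0.014 ]
side corners z.01 [[ 0.4291  0.1406  0.01  ]
 [ 0.5882 -0.2345  0.01  ]
 [ 0.4843 -0.2512  0.01  ]]
grip top [ 0.5263 -0.1643  0.195 ]
trigger top [ 0.5217 -0.1141  0.194 ] dist 0.05043502837058044
```

```bash
cat >> h.py <<'E'
YAW=np.radians(97.4); O=np.array([.524,-.132,0])
def st(x,y,z,O=None,yaw=None):
    O=globals()['O'] if O is None else O; a=YAW if yaw is None else yaw
    return O+np.array([x*np.cos(a)-y*np.sin(a),x*np.sin(a)+y*np.cos(a),z])/1.
E
python3 - <<'E'
from h import *
mm=.001
pts=[(-40,14,195),(-40,-14,195),(-24,14,195),(-24,-14,195),(18,11,194),(18,-11,194),(-46,19,125),(-46,-19,125),(24,19,125),(24,-19,125),(266,0,47),(-111,55,10),(-111,-55,10),(289,55,10),(289,-55,10)]
for n,x0,y0,f in(("side",205,195,5.4),("top",205,185,5.2)):
    im=cv2.imread("pics/%s0z.png"%n[0])
    for p in pts:
        u=proj(n,st(*[v*mm for v in p]))[0]
        cv2.circle(im,(int((u[0]-x0+.5)*f),int((u[1]-y0+.5)*f)),3,(0,0,255),-1)
    cv2.imwrite(f"pics/{n}ov.png",im)
E
```

```text
(no output)
```

View pics/sideov.png

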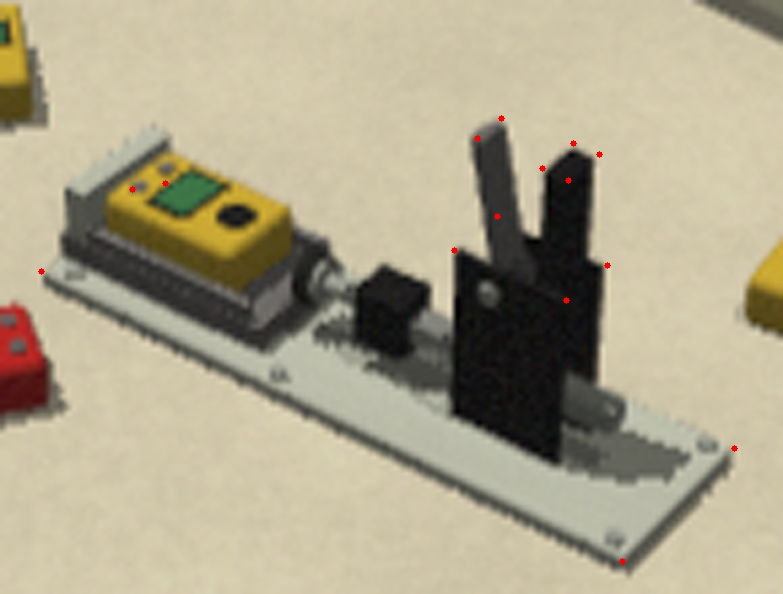

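View pics/topov.png

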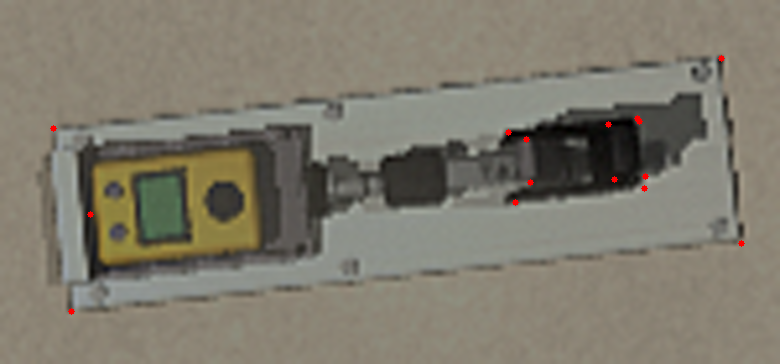

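The overlay fits both views to within about 3 mm. The station origin is near (0.524, -0.132), yaw 97.4°. Next I'll work out the move and the jaw's start position.

```bash
cat >> h.py <<'E'
from scipy.spatial.transform import Rotation as Ro
def s_of(p):
    d=np.asarray(p)-O;a=YAW;return np.array([d[0]*np.cos(a)+d[1]*np.sin(a),-d[0]*np.sin(a)+d[1]*np.cos(a),d[2]])*1000
def cur():
    from plant import telemetry
    s=telemetry.get_state();q=s["ee_rot"];return s,Ro.from_quat([q[1],q[2],q[3],q[0]])
def goto(x,y,z):
    "offset mm / twist deg to station point (mm), tool down with tool y along station x"
    s,R=cur();t=st(x*.001,y*.001,z*.001)
    ty=np.array([np.cos(YAW),np.sin(YAW),0]);tz=np.array([0,0,-1.]);tx=np.cross(ty,tz)
    Rt=Ro.from_matrix(np.c_[tx,ty,tz])
    print("t",s["t"],"st now",s_of(s["position"]).round(1),"off",(R.inv().apply(t-s["position"])*1000).round(1),"twist",np.degrees((R.inv()*Rt).as_rotvec()).round(2))
def rep():
    s,R=cur();f=s["wrist_force"];a=YAW
    print("t %.2f st"%s["t"],s_of(s["position"]).round(2),"F st",np.round([f[0]*np.cos(a)+f[1]*np.sin(a),-f[0]*np.sin(a)+f[1]*np.cos(a),f[2]],2),"w %.1f"%(s["grip_width"]*1000))
E
python3 - <<'E'
from h import *
goto(-10,0,300); goto(-10,0,148)
for n,(x,y),z in (("jawfront",(384,180),.066),("jawback",(447,180),.066),("capfrontedge",(308,190),.047)):
    print(n,s_of(onz("top",Z("top",x,y),z)))
E
```

```text
t 0.1 st now [660.5 205.3 230.6] off [-535.5 -452.8  -68.8] twist [ -0.08  -0.04 -32.77]
t 0.1 st now [660.5 205.3 230.6] off [-535.5 -452.5   83.2] twist [ -0.08  -0.04 -32.77]
jawfront [94.37509868 -1.74833623 66.        ]
jawback [58.74431768  1.92311163 66.        ]
capfrontedge [139.03977074  -1.1172447   47.        ]
```

```bash
python3 -m handwheel '[{"offset":[-15,-13,-25],"twist":[0,0,-3]},{"offset":[-42,-36,-45],"twist":[0,0,-7]},{"offset":[-70,-59,-60],"twist":[0,0,-12]},{"offset":[-98,-83,-70],"twist":[0,0,-17]},{"offset":[-126,-107,-70],"twist":[0,0,-22]},{"offset":[-154,-130,-70],"twist":[0,0,-27]},{"offset":[-182,-154,-70],"twist":[0,0,-32.7]},{"offset":[-210,-178,-70],"twist":[0,0,-32.7]},{"offset":[-238,-202,-70],"twist":[0,0,-32.7]},{"offset":[-266,-226,-70],"twist":[0,0,-32.7]},{"offset":[-285,-242,-70],"twist":[0,0,-32.7]},{"offset":[-285,-242,-70],"twist":[0,0,-32.7]}]' 100; python3 -c "
from h import *
goto(-10,0,300);rep()"
```

```text
t: 1.1
position: [0.3909, 0.1527, 0.301]
ee_rot: [0.0, -0.061, 0.998, -0.001]
wrist_force: [0.2, 2.1, -0.0]
grip_width: 0.0853
t 1.1 st now [299.5  95.3 301. ] off [ -97.5 -308.8    1.6] twist [-0.09  0.01 -0.41]
t 1.10 st [299.46  95.28 301.04] F st [ 2.08 -0.46 -0.05] w 85.3
```

```bash
python3 -m handwheel '[{"offset":[-8,-25,0],"twist":[0,0,-0.4]},{"offset":[-19,-60,0],"twist":[0,0,-0.4]},{"offset":[-30,-95,0],"twist":[0,0,-0.4]},{"offset":[-41,-130,0],"twist":[0,0,-0.4]},{"offset":[-52,-165,0],"twist":[0,0,-0.4]},{"offset":[-63,-200,0],"twist":[0,0,-0.4]},{"offset":[-74,-235,0],"twist":[0,0,-0.4]},{"offset":[-85,-270,0],"twist":[0,0,-0.4]},{"offset":[-93,-295,0],"twist":[0,0,-0.4]},{"offset":[-97.5,-308,0],"twist":[0,0,-0.4]},{"offset":[-97.5,-308,0],"twist":[0,0,-0.4]},{"offset":[-97.5,-308,0],"twist":[0,0,-0.4]}]'; python3 -c "
from h import *
goto(-10,0,148);rep()
cv2.imwrite('pics/s1.png',cv2.resize(eyes.capture('side')[120:320,180:400],None,fx=3,fy=3,interpolation=cv2.INTER_CUBIC))"
```

```text
t: 2.1
position: [0.5251, -0.1363, 0.3007]
ee_rot: [-0.001, -0.067, 0.998, 0.001]
wrist_force: [-0.9, 0.4, 0.2]
grip_width: 0.0852
t 2.1 st now [ -4.4  -0.6 300.7] off [  0.4  -5.8 152.6] twist [ 0.09 -0.07  0.31]
t 2.10 st [ -4.41  -0.58 300.65] F st [0.54 0.84 0.16] w 85.2
```

View pics/s1.png

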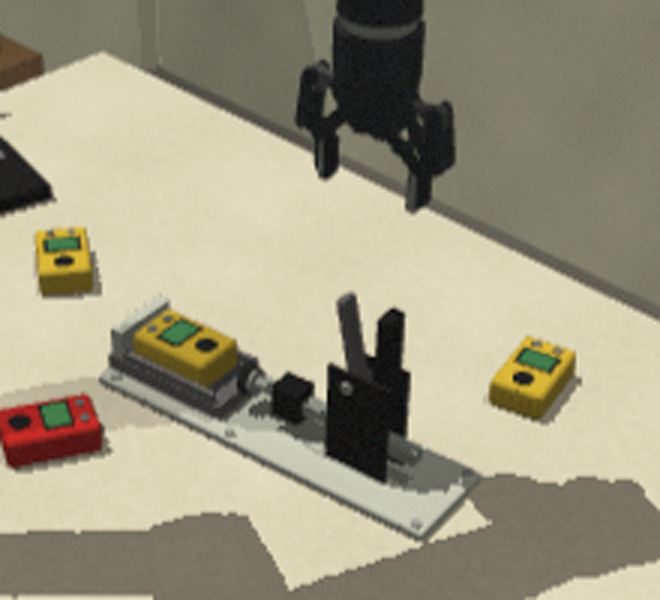

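The fingers are open above the trigger and grip, at (325,175) and (418,205) in the crop, and straddle them along station x. I'll descend partway and check again.

```bash
python3 -m handwheel '[{"offset":[0,0,20],"twist":[0,0,0]},{"offset":[0,0,50],"twist":[0,0,0]},{"offset":[0,0,60],"twist":[0,0,0]},{"offset":[0,0,60],"twist":[0,0,0]},{"offset":[0,0,60],"twist":[0,0,0]}]'; python3 -c "
from h import *
goto(-10,0,148);rep()"
```

```text
t: 2.57
position: [0.525, -0.1357, 0.2416]
ee_rot: [-0.0, -0.068, 0.998, 0.0]
wrist_force: [-0.2, 0.1, 0.5]
grip_width: 0.0852
t 2.5667 st now [ -3.8  -0.5 241.6] off [ 0.5 -6.3 93.6] twist [ 0.04 -0.05  0.41]
t 2.57 st [ -3.77  -0.52 241.64] F st [0.15 0.19 0.5 ] w 85.2
```

```bash
python3 -m handwheel '[{"offset":[0,-6,15],"twist":[0,0,0.4]},{"offset":[0,-6,40],"twist":[0,0,0.4]},{"offset":[0,-6,65],"twist":[0,0,0.4]},{"offset":[0,-6,85],"twist":[0,0,0.4]},{"offset":[0,-6,93],"twist":[0,0,0.4]},{"offset":[0,-6,93],"twist":[0,0,0.4]},{"offset":[0,-6,93],"twist":[0,0,0.4]}]'; python3 -c "
from h import *
goto(-10,0,148);rep()
for n,a in (('side',(120,320,180,400)),('top',(150,290,200,400))):
    cv2.imwrite(f'pics/{n}2.png',cv2.resize(eyes.capture(n)[a[0]:a[1],a[2]:a[3]],None,fx=3,fy=3,interpolation=cv2.INTER_CUBIC))"
```

```text
t: 3.15
position: [0.5271, -0.1429, 0.1497]
ee_rot: [0.001, -0.064, 0.998, -0.0]
wrist_force: [0.7, -0.4, 0.8]
grip_width: 0.0853
t 3.15 st now [-11.2  -1.7 149.7] off [1.7 1.2 1.7] twist [-0.04  0.07 -0.05]
t 3.15 st [-11.22  -1.68 149.67] F st [-0.53 -0.68  0.77] w 85.3
```

View pics/side2.png

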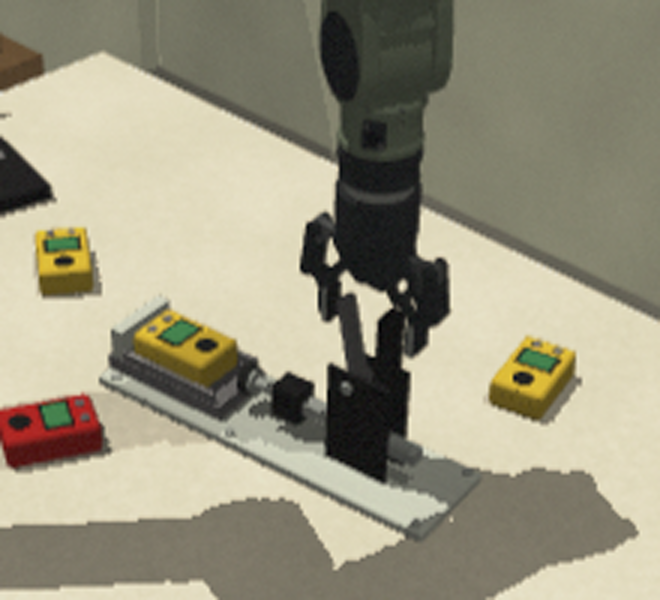

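View pics/top2.png

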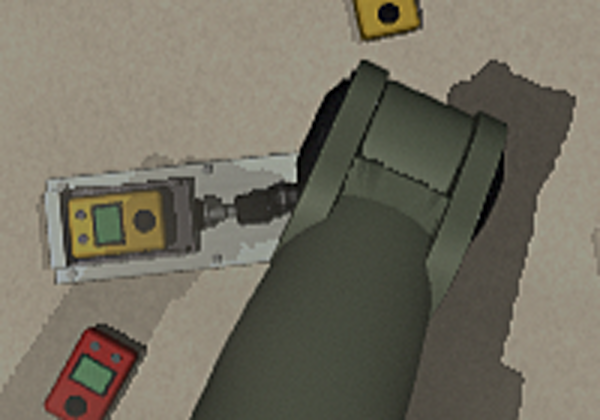

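```bash
R='python3 -c "from h import *;rep()"'
python3 -m handwheel '[{"offset":[1,-4,1],"twist":[0,0,0]},{"offset":[1.5,-10,1],"twist":[0,0,0]},{"offset":[1.5,-10,1],"twist":[0,0,0]}]' >/dev/null; eval $R
python3 -m handwheel '[{"offset":[0,-4,0],"twist":[0,0,0]},{"offset":[0,-4,0],"twist":[0,0,0]}]' >/dev/null; eval $R
python3 -m handwheel '[{"offset":[0,-4,0],"twist":[0,0,0]},{"offset":[0,-4,0],"twist":[0,0,0]}]' >/dev/null; eval $R
python3 -m handwheel '[{"offset":[0,-4,0],"twist":[0,0,0]},{"offset":[0,-4,0],"twist":[0,0,0]}]' >/dev/null; eval $R
python3 -m handwheel '[{"offset":[0,-4,0],"twist":[0,0,0]},{"offset":[0,-4,0],"twist":[0,0,0]}]' >/dev/null; eval $R
```

```text
t 3.50 st [-21.85   0.15 148.15] F st [2.32 0.38 1.17] w 86.0
t 3.67 st [-24.37   0.39 147.72] F st [ 5.25 -0.4   4.39] w 85.4
t 3.83 st [-28.01   0.4  147.67] F st [ 5.79 -0.13  6.33] w 85.3
t 4.00 st [-32.     0.47 147.67] F st [ 5.74 -0.01  4.12] w 85.1
t 4.17 st [-36.07   0.49 147.62] F st [ 6.4  -0.19  3.81] w 85.6
```

```bash
R='python3 -c "from h import *;rep()"'
python3 -m handwheel '[{"offset":[0,-4,0],"twist":[0,0,0]},{"offset":[0,-4,0],"twist":[0,0,0]}]' >/dev/null; eval $R
python3 -m handwheel '[{"offset":[0,-4,0],"twist":[0,0,0]},{"offset":[0,-4,0],"twist":[0,0,0]}]' >/dev/null; eval $R
python3 -m handwheel '[{"offset":[0,-2,0],"twist":[0,0,0]},{"offset":[0,-2,0],"twist":[0,0,0]}]' >/dev/null; eval $R
python3 -m handwheel '[{"offset":[0,-2,0],"twist":[0,0,0]},{"offset":[0,-2,0],"twist":[0,0,0]}]' >/dev/null; eval $R
python3 -c "
from h import *
for n,a in (('side',(120,320,180,400)),('top',(150,290,200,400))):
    im=eyes.capture(n);cv2.imwrite(f'pics/{n}3r.png',im)
    cv2.imwrite(f'pics/{n}3.png',cv2.resize(im[a[0]:a[1],a[2]:a[3]],None,fx=3,fy=3,interpolation=cv2.INTER_CUBIC))"
```

```text
t 4.33 st [-39.     0.57 147.53] F st [ 7.74 -0.24  5.83] w 85.4
t 4.50 st [-42.69   0.53 147.57] F st [ 8.06 -0.66  6.67] w 85.1
t 4.67 st [-44.47   0.52 147.54] F st [ 8.32 -0.54  4.77] w 85.2
t 4.83 st [-46.46   0.55 147.41] F st [ 8.65 -0.16  4.96] w 85.4
```

View pics/side3.png

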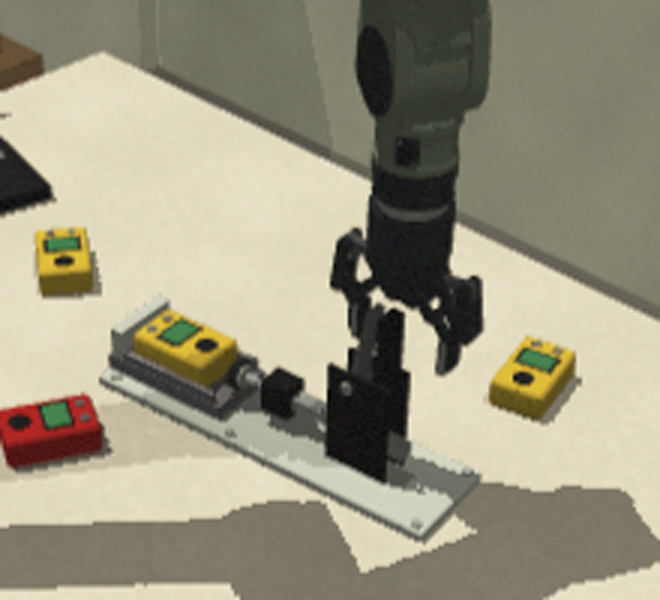

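View pics/top3.png

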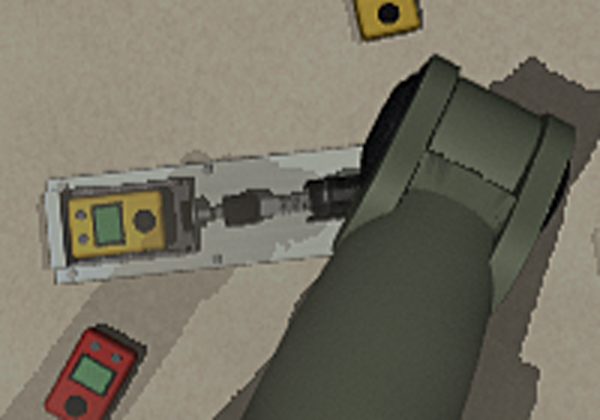

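The trigger now leans towards the grip and the jaw block has moved about 4 px left in the top crop, to (222–262,208). Next I'll measure the jaw front along the axis by an intensity profile.

```bash
cat >> h.py <<'E'
def prof(im,n,z,x0,x1,ys=(-6,-3,0,3,6)):
    xs=np.arange(x0,x1,.5);g=cv2.cvtColor(im,cv2.COLOR_BGR2GRAY).astype(np.float32);acc=0
    for y in ys:
        p=proj(n,np.array([st(x*.001,y*.001,z*.001) for x in xs])).astype(np.float32)
        acc=acc+cv2.remap(g,p[None,:,0],p[None,:,1],cv2.INTER_LINEAR)[0]
    return xs,acc/len(ys)
E
python3 - <<'E'
from h import *
np.set_printoptions(linewidth=220,suppress=True)
for f in("top0","top3r"):
    xs,v=prof(cv2.imread(f"pics/{f}.png"),"top",66,40,170); print(f);print(np.c_[xs[::4],v[::4]].astype(int).T)
for f in("side0","side3r"):
    xs,v=prof(cv2.imread(f"pics/{f}.png"),"side",66,40,170); print(f);print(np.c_[xs[::4],v[::4]].astype(int).T)
E
```

```text
top0
[[ 40  42  44  46  48  50  52  54  56  58  60  62  64  66  68  70  72  74  76  78  80  82  84  86  88  90  92  94  96  98 100 102 104 106 108 110 112 114 116 118 120 122 124 126 128 130 132 134 136 138 140 142 144 146
  148 150 152 154 156 158 160 162 164 166 168]
 [ 93 100 100 101  99  98  98  99 102  89  55  46  46  48  50  51  51  50  50  51  51  52  52  53  53  52  48  52  71  87  95  97  73  71  86  93  94  90  89  89  88  78  91  95  55  47  49  49  51  56  74  81  83  87
   87  88  90  77  60  58  60  60  58  62  76]]
top3r
[[ 40  42  44  46  48  50  52  54  56  58  60  62  64  66  68  70  72  74  76  78  80  82  84  86  88  90  92  94  96  98 100 102 104 106 108 110 112 114 116 118 120 122 124 126 128 130 132 134 136 138 140 142 144 146
  148 150 152 154 156 158 160 162 164 166 168]
 [ 90  91  89  87  76  86 100 109 109 106 104 105 108 109 113  98  61  48  45  49  49  50  50  50  51  51  52  52  52  52  53  53  51  54  68  89  96  98  82  71  70  85  89  86  85  87  83  67  86  98  58  49  50  50
   57  71  87  76  59  56  57  58  57  61  72]]
side0
[[ 40  42  44  46  48
[... 347 characters left out ...]
62 108 157 183 192 192 191 190 186 176 164 155 144 138 133 123 104  79  59  50  49  51  57  63  65  63  64  66  67
   68  71  72  71  70  73  81  96 114 131 144]]
side3r
[[ 40  42  44  46  48  50  52  54  56  58  60  62  64  66  68  70  72  74  76  78  80  82  84  86  88  90  92  94  96  98 100 102 104 106 108 110 112 114 116 118 120 122 124 126 128 130 132 134 136 138 140 142 144 146
  148 150 152 154 156 158 160 162 164 166 168]
 [159 190 204 204 205 205 205 204 204 204 195 175 141  99  63  41  29  30  29  29  31  32  32  32  32  33  32  31  31  31  34  50  96 152 177 177 174 170 164 157 144 121  97  76  66  66  63  59  54  53  55  60  65  68
   70  74  75  73  72  73  77  89 106 125 141]]
```

```bash
cat >> h.py <<'E'
def cross(xs,v,th,a,b,up):
    for i in range(len(xs)-1):
        if a<=xs[i]<=b and ((v[i]<th<=v[i+1]) if up else (v[i]>=th>v[i+1])):
            return xs[i]+(th-v[i])/(v[i+1]-v[i])*.5
def jaw(it,is_,guess):
    "shift from start by 4 edges; guess = expected shift mm"
    r={}
    xs,v=prof(it,"top",66,30,175);r["topRear"]=cross(xs,v,75,52+guess,67+guess,False);r["topFront"]=cross(xs,v,70,88+guess,104+guess,True)
    xs,v=prof(is_,"side",66,30,175);r["sideRear"]=cross(xs,v,100,46+guess,62+guess,False);r["sideFront"]=cross(xs,v,100,85+guess,100+guess,True)
    b=dict(topRear=58.9,topFront=95.8,sideRear=53.5,sideFront=91.6)
    return {k:(None if x is None else round(float(x-b[k]),1)) for k,x in r.items()}
E
R='python3 -c "from h import *;rep()"'
python3 -m handwheel '[{"offset":[0,9,0],"twist":[0,0,0]},{"offset":[0,19,0],"twist":[0,0,0]},{"offset":[0,28,0],"twist":[0,0,0]},{"offset":[0,29,0],"twist":[0,0,0]},{"offset":[0,29,0],"twist":[0,0,0]}]' >/dev/null; eval $R
python3 - <<'E'
from h import *
for f in("0","3r"): print(jaw(cv2.imread(f"pics/top{f}.png"),cv2.imread(f"pics/side{f}.png"),0 if f=="0" else 12))
im=eyes.capture("top");cv2.imwrite("pics/top4r.png",im);im2=eyes.capture("side");cv2.imwrite("pics/side4r.png",im2);print(jaw(im,im2,12))
E
```

```text
t 5.35 st [-19.35   0.92 147.2 ] F st [2.64 0.44 0.55] w 84.9
{'topRear': -0.1, 'topFront': 0.1, 'sideRear': 0.1, 'sideFront': 0.1}
{'topRear': 12.3, 'topFront': 12.3, 'sideRear': 12.5, 'sideFront': 12.5}
{'topRear': 12.2, 'topFront': 12.4, 'sideRear': 12.4, 'sideFront': 12.6}
```

```bash
R='python3 -c "from h import *;rep()"'
python3 -m handwheel '[{"offset":[0,2,0],"twist":[0,0,0]},{"offset":[0,2,0],"twist":[0,0,0]}]' >/dev/null; eval $R
python3 -m handwheel '[{"offset":[0,-3,0],"twist":[0,0,0]},{"offset":[0,-7,0],"twist":[0,0,0]},{"offset":[0,-10,0],"twist":[0,0,0]},{"offset":[0,-12,0],"twist":[0,0,0]},{"offset":[0,-14,0],"twist":[0,0,0]},{"offset":[0,-14,0],"twist":[0,0,0]}]' >/dev/null; eval $R
python3 -m handwheel '[{"offset":[0,-3,0],"twist":[0,0,0]},{"offset":[0,-6,0],"twist":[0,0,0]},{"offset":[0,-9,0],"twist":[0,0,0]},{"offset":[0,-9,0],"twist":[0,0,0]}]' >/dev/null; eval $R
python3 -m handwheel '[{"offset":[0,-3,0],"twist":[0,0,0]},{"offset":[0,-6,0],"twist":[0,0,0]},{"offset":[0,-8,0],"twist":[0,0,0]},{"offset":[0,-8,0],"twist":[0,0,0]}]' >/dev/null; eval $R
python3 - <<'E'
from h import *
im=eyes.capture("top");cv2.imwrite("pics/top5r.png",im);im2=eyes.capture("side");cv2.imwrite("pics/side5r.png",im2);print(jaw(im,im2,24))
print(np.c_[prof(im,"top",66,100,180)].astype(int)[::4].T)
a=im[200:250,205:300];cv2.imwrite("pics/t5.png",cv2.resize(a,None,fx=8,fy=8,interpolation=cv2.INTER_CUBIC))
a=im2[215:275,215:300];cv2.imwrite("pics/s5.png",cv2.resize(a,None,fx=8,fy=8,interpolation=cv2.INTER_CUBIC))
E
```

```text
t 5.62 st [-18.53   0.44 147.36] F st [-0.68  0.26 -0.83] w 85.6
t 6.12 st [-31.43   0.28 147.64] F st [ 4.84 -0.88  5.15] w 85.6
t 6.45 st [-39.38   0.26 147.64] F st [ 8.82 -1.15  5.68] w 85.6
t 6.78 st [-47.17   0.27 147.47] F st [ 8.35 -0.93  4.63] w 85.3
{'topRear': 26.2, 'topFront': 24.7, 'sideRear': 25.5, 'sideFront': 25.8}
[[100 102 104 106 108 110 112 114 116 118 120 122 124 126 128 130 132 134
  136 138 140 142 144 146 148 150 152 154 156 158 160 162 164 166 168 170
  172 174 176 178]
 [ 51  50  51  52  52  53  53  53  52  52  63  90  96  95  87  74  70  84
   86  86  85  85  80  61  85  99  60  52  53  53  54  56  57  60  71  91
  112 118  86  65]]
```

View pics/t5.png

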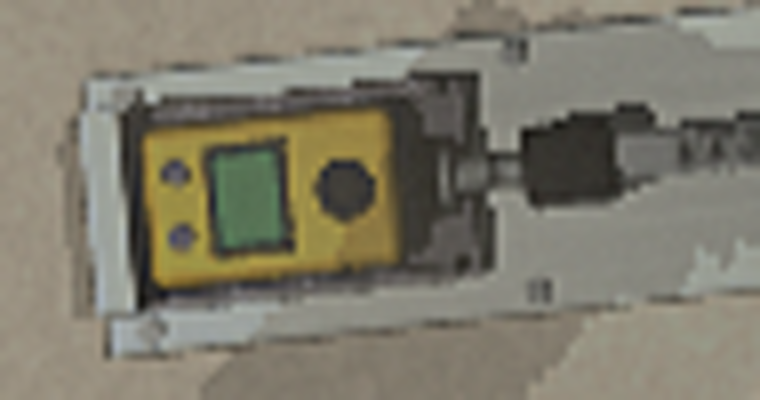

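View pics/s5.png

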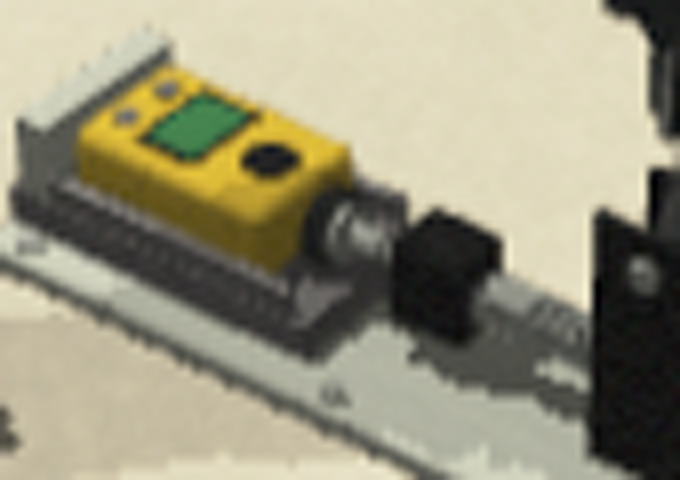

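```bash
cat >> h.py <<'E'
def profS(im,n,z,x0,x1,ys):
    xs=np.arange(x0,x1,.5);g=(im[:,:,2].astype(np.float32)-im[:,:,0]);acc=0
    for y in ys:
        p=proj(n,np.array([st(x*.001,y*.001,z*.001) for x in xs])).astype(np.float32)
        acc=acc+cv2.remap(g,p[None,:,0],p[None,:,1],cv2.INTER_LINEAR)[0]
    return xs,acc/len(ys)
def det(it,is_):
    for n,im in(("top",it),("side",is_)):
        xs,v=profS(im,n,64,150,290,(-22,-19,19,22) if n=="top" else (-15,-5,0,5,15))
        hi=np.median(v[(xs>190)&(xs<240)]);
        print(n,hi,"near",cross(xs,v,hi*.5,140,190,True),"far",cross(xs,v,hi*.5,245,285,False))
E
python3 - <<'E'
from h import *
for f in("0","3r","5r"): det(cv2.imread(f"pics/top{f}.png"),cv2.imread(f"pics/side{f}.png"))
E
```

```text
top 39.661133 near 166.22170567512512 far 261.4986307621002
side 28.297266 near None far 262.910532951355
top 43.076904 near 166.48224475979805 far 261.4808177649975
side 32.52461 near None far 262.75553077459335
top 43.504883 near 166.39047193527222 far 261.4821132719517
side 32.44707 near 152.48216626048088 far 262.82540127635
```

```bash
R='python3 -c "from h import *;rep()"'
python3 -m handwheel '[{"offset":[0,9,0],"twist":[0,0,0]},{"offset":[0,19,0],"twist":[0,0,0]},{"offset":[0,28,0],"twist":[0,0,0]},{"offset":[0,31,0],"twist":[0,0,0]},{"offset":[0,31,0],"twist":[0,0,0]},{"offset":[0,31,0],"twist":[0,0,0]}]' >/dev/null; eval $R
python3 -m handwheel '[{"offset":[0,-3,0],"twist":[0,0,0]},{"offset":[0,-7,0],"twist":[0,0,0]},{"offset":[0,-10,0],"twist":[0,0,0]},{"offset":[0,-12,0],"twist":[0,0,0]},{"offset":[0,-14,0],"twist":[0,0,0]},{"offset":[0,-14,0],"twist":[0,0,0]}]' >/dev/null; eval $R
python3 -m handwheel '[{"offset":[0,-3,0],"twist":[0,0,0]},{"offset":[0,-6,0],"twist":[0,0,0]},{"offset":[0,-6,0],"twist":[0,0,0]}]' >/dev/null; eval $R
python3 -m handwheel '[{"offset":[0,-3,0],"twist":[0,0,0]},{"offset":[0,-6,0],"twist":[0,0,0]},{"offset":[0,-6,0],"twist":[0,0,0]}]' >/dev/null; eval $R
python3 - <<'E'
from h import *
im=eyes.capture("top");cv2.imwrite("pics/top6r.png",im);im2=eyes.capture("side");cv2.imwrite("pics/side6r.png",im2);print(jaw(im,im2,34));det(im,im2)
print(np.c_[prof(im,"top",66,100,180)].astype(int)[::4].T)
E
```

```text
t 7.38 st [-18.33   0.42 147.44] F st [-0.04  0.04  0.26] w 85.3
t 7.88 st [-31.48   0.44 147.54] F st [6.16 1.4  4.64] w 85.2
t 8.13 st [-37.09   0.43 147.49] F st [ 6.31 -0.04  4.93] w 85.6
t 8.38 st [-41.88   0.4  147.52] F st [10.08 -0.47  6.39] w 85.5
{'topRear': 33.0, 'topFront': 33.7, 'sideRear': 33.3, 'sideFront': None}
top 44.18994 near 169.26634442806244 far 264.14440156519413
side 23.797266 near 151.29273077845573 far None
[[100 102 104 106 108 110 112 114 116 118 120 122 124 126 128 130 132 134
  136 138 140 142 144 146 148 150 152 154 156 158 160 162 164 166 168 170
  172 174 176 178]
 [ 50  50  50  50  51  51  51  52  53  53  53  53  53  52  56  77  98  92
   72  58  83  89  86  85  84  84  85  83  87  83  61  52  53  52  54  65
   85 105 123  99]]
```

```bash
R='python3 -c "from h import *;rep()"'
cat > look.py <<'E'
import sys
from h import *
k,g=sys.argv[1],float(sys.argv[2])
im=eyes.capture("top");cv2.imwrite(f"pics/top{k}.png",im);im2=eyes.capture("side");cv2.imwrite(f"pics/side{k}.png",im2);print(jaw(im,im2,g));det(im,im2)
print(np.c_[prof(im,"top",66,116,180)].astype(int)[::4].T)
E
python3 -m handwheel '[{"offset":[0,-2,0],"twist":[0,0,0]},{"offset":[0,-3,0],"twist":[0,0,0]},{"offset":[0,-3,0],"twist":[0,0,0]}]' >/dev/null; eval $R; python3 look.py 7 36
python3 -m handwheel '[{"offset":[0,-2,0],"twist":[0,0,0]},{"offset":[0,-2,0],"twist":[0,0,0]},{"offset":[0,-2,0],"twist":[0,0,0]}]' >/dev/null; eval $R; python3 look.py 8 37
```

```text
t 8.73 st [-44.65   0.42 147.47] F st [9.63 0.12 7.01] w 85.1
{'topRear': 35.2, 'topFront': 34.5, 'sideRear': 35.3, 'sideFront': None}
top 44.978516 near 170.1960039883852 far 265.4815416932106
side 25.673828 near 153.24502816796303 far None
[[116 118 120 122 124 126 128 130 132 134 136 138 140 142 144 146 148 150
  152 154 156 158 160 162 164 166 168 170 172 174 176 178]
 [ 53  53  53  54  54  54  48  65  96  93  80  66  65  78  88  88  85  84
   85  72  73 104  78  52  54  54  53  53  73  96 118 106]]
t 9.08 st [-46.69   0.42 147.34] F st [ 8.78 -0.33  5.13] w 85.3
{'topRear': 36.7, 'topFront': 36.0, 'sideRear': 36.5, 'sideFront': None}
top 44.801514 near 171.84865429997444 far 266.90136125683784
side 30.784765 near 155.40224638581276 far None
[[116 118 120 122 124 126 128 130 132 134 136 138 140 142 144 146 148 150
  152 154 156 158 160 162 164 166 168 170 172 174 176 178]
 [ 52  53  54  54  54  55  52  56  72  88  90  83  60  72  89  91  89  86
   87  69  60  87  84  68  55  54  53  52  62  82 107 127]]
```

```bash
R='python3 -c "from h import *;rep()"'
python3 -m handwheel '[{"offset":[0,9,0],"twist":[0,0,0]},{"offset":[0,19,0],"twist":[0,0,0]},{"offset":[0,28,0],"twist":[0,0,0]},{"offset":[0,30,0],"twist":[0,0,0]},{"offset":[0,30,0],"twist":[0,0,0]},{"offset":[0,30,0],"twist":[0,0,0]}]' >/dev/null; eval $R; python3 look.py 9 37
python3 -m handwheel '[{"offset":[0,-3,0],"twist":[0,0,0]},{"offset":[0,-6,0],"twist":[0,0,0]},{"offset":[0,-8,0],"twist":[0,0,0]},{"offset":[0,-8,0],"twist":[0,0,0]}]' >/dev/null; eval $R
python3 -m handwheel '[{"offset":[0,-3,0],"twist":[0,0,0]},{"offset":[0,-6,0],"twist":[0,0,0]},{"offset":[0,-6,0],"twist":[0,0,0]}]' >/dev/null; eval $R; python3 look.py 10 38
```

```text
t 9.68 st [-18.99   0.72 147.26] F st [2.31 0.51 1.06] w 85.0
{'topRear': 36.6, 'topFront': 36.1, 'sideRear': 36.5, 'sideFront': None}
top 44.4104 near 172.16333311796188 far 266.8977037370205
side 29.897266 near 155.9786775112152 far None
[[116 118 120 122 124 126 128 130 132 134 136 138 140 142 144 146 148 150
  152 154 156 158 160 162 164 166 168 170 172 174 176 178]
 [ 50  50  51  51  52  53  52  55  70  86  88  82  58  70  87  89  87  84
   86  68  59  87  83  66  53  53  53  51  62  80  98 116]]
t 10.12 st [-26.15   0.47 147.56] F st [ 7.34 -0.05  4.83] w 85.7
t 10.37 st [-31.8    0.35 147.7 ] F st [6.77 0.01 5.66] w 85.8
{'topRear': 39.1, 'topFront': 39.8, 'sideRear': 39.3, 'sideFront': None}
top 44.890137 near 172.23982319235802 far 266.99044892191887
side 30.965626 near 155.87951290607452 far None
[[116 118 120 122 124 126 128 130 132 134 136 138 140 142 144 146 148 150
  152 154 156 158 160 162 164 166 168 170 172 174 176 178]
 [ 51  52  53  53  53  54  55  54  54  57  74  84  61  72  88  90  87  84
   86  70  60  83  85  71  55  53  53  52  62  80  99 116]]
```

```bash
R='python3 -c "from h import *;rep()"'
python3 -m handwheel '[{"offset":[0,-2,0],"twist":[0,0,0]},{"offset":[0,-4,0],"twist":[0,0,0]},{"offset":[0,-5,0],"twist":[0,0,0]},{"offset":[0,-5,0],"twist":[0,0,0]}]' >/dev/null; eval $R; python3 look.py 11 41.5
python3 -m handwheel '[{"offset":[0,-2,0],"twist":[0,0,0]},{"offset":[0,-3,0],"twist":[0,0,0]},{"offset":[0,-3,0],"twist":[0,0,0]},{"offset":[0,-3,0],"twist":[0,0,0]}]' >/dev/null; eval $R; python3 look.py 12 42.5
python3 -c "
from h import *
im=cv2.imread('pics/top12.png');im2=cv2.imread('pics/side12.png')
a=im[200:250,205:300];cv2.imwrite('pics/t12.png',cv2.resize(a,None,fx=8,fy=8,interpolation=cv2.INTER_CUBIC))
a=im2[215:275,215:300];cv2.imwrite('pics/s12.png',cv2.resize(a,None,fx=8,fy=8,interpolation=cv2.INTER_CUBIC))"
```

```text
t 10.80 st [-36.34   0.26 147.78] F st [9.1  0.46 6.45] w 85.2
{'topRear': 41.0, 'topFront': 41.1, 'sideRear': 41.7, 'sideFront': None}
top 44.99463 near 171.96655005216599 far 267.0013902109349
side 30.33047 near 155.4176386296749 far None
[[116 118 120 122 124 126 128 130 132 134 136 138 140 142 144 146 148 150
  152 154 156 158 160 162 164 166 168 170 172 174 176 178]
 [ 52  52  52  53  53  53  53  54  55  53  62  73  62  73  88  90  88  85
   86  69  60  83  85  71  55  53  53  53  63  80  98 116]]
t 11.23 st [-37.76   0.26 147.66] F st [13.65 -0.15  7.2 ] w 85.6
{'topRear': 42.1, 'topFront': 45.8, 'sideRear': 41.8, 'sideFront': None}
top 45.01953 near 172.0516580082476 far 267.02873281016946
side 30.66875 near 156.02829772792757 far None
[[116 118 120 122 124 126 128 130 132 134 136 138 140 142 144 146 148 150
  152 154 156 158 160 162 164 166 168 170 172 174 176 178]
 [ 52  52  52  52  53  54  55  55  55  55  59  63  59  74  89  90  88  85
   88  71  61  84  85  71  55  53  53  53  63  80  99 116]]
```

View pics/t12.png

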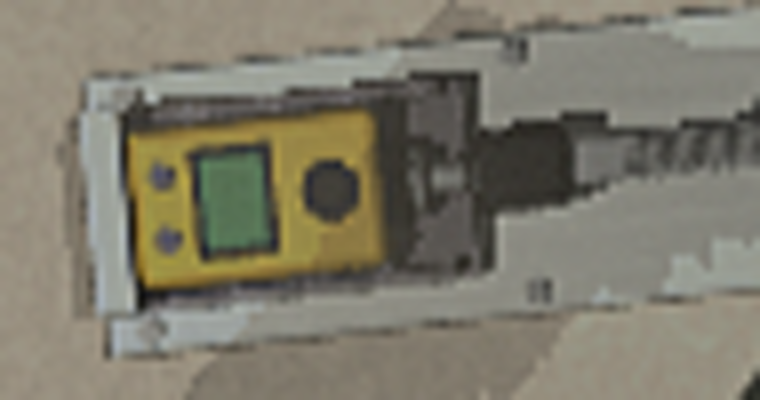

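View pics/s12.png

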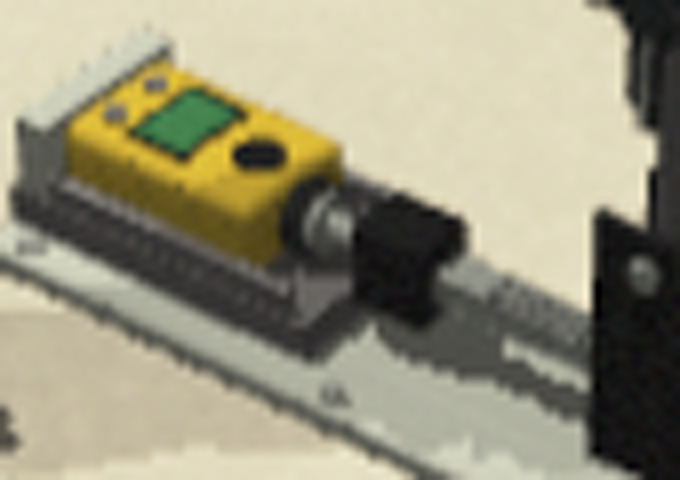

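The detector's far end now meets the stop (top crop x≈130). The ring is about 2–3 mm in front of the jaw, so the rod is in about 7–8 mm. I'll advance in small steps.

```bash
R='python3 -c "from h import *;rep()"'
python3 -m handwheel '[{"offset":[0,-1,0],"twist":[0,0,0]},{"offset":[0,-2,0],"twist":[0,0,0]},{"offset":[0,-3,0],"twist":[0,0,0]},{"offset":[0,-3,0],"twist":[0,0,0]},{"offset":[0,-3,0],"twist":[0,0,0]}]' >/dev/null; eval $R; python3 look.py 13 43.5; eval $R
```

```text
t 11.75 st [-39.8    0.23 147.65] F st [13.97 -0.61  8.25] w 85.6
{'topRear': 43.2, 'topFront': 45.7, 'sideRear': 44.0, 'sideFront': None}
top 44.65747 near 171.8460350036621 far 267.0170102454722
side 30.432032 near 155.92447936534882 far None
[[116 118 120 122 124 126 128 130 132 134 136 138 140 142 144 146 148 150
  152 154 156 158 160 162 164 166 168 170 172 174 176 178]
 [ 52  52  53  52  53  53  55  55  55  56  54  53  58  74  89  90  88  85
   87  70  60  84  85  71  54  53  54  53  64  81  99 117]]
t 11.85 st [-39.8    0.25 147.64] F st [15.29 -0.29  8.68] w 85.3
```

```bash
R='python3 -c "from h import *;rep()"'
python3 -m handwheel '[{"offset":[0,-1,0],"twist":[0,0,0]},{"offset":[0,-2,0],"twist":[0,0,0]},{"offset":[0,-3,0],"twist":[0,0,0]},{"offset":[0,-3.5,0],"twist":[0,0,0]},{"offset":[0,-3.5,0],"twist":[0,0,0]},{"offset":[0,-3.5,0],"twist":[0,0,0]}]' >/dev/null; eval $R; python3 look.py 14 45.5; eval $R
python3 -c "
from h import *
im=cv2.imread('pics/top14.png');im2=cv2.imread('pics/side14.png')
a=np.hstack([cv2.resize(im[205:245,235:285],(400,320),interpolation=cv2.INTER_CUBIC),cv2.resize(im2[230:265,245:289],(400,320),interpolation=cv2.INTER_CUBIC)]);cv2.imwrite('pics/c14.png',a)"
```

```text
t 12.35 st [-43.19   0.24 147.65] F st [15.06  0.07  8.98] w 85.4
{'topRear': 45.0, 'topFront': 46.3, 'sideRear': 44.8, 'sideFront': None}
top 45.27246 near 171.92466273903847 far 266.9955037534237
side 31.227734 near 155.994294911623 far None
[[116 118 120 122 124 126 128 130 132 134 136 138 140 142 144 146 148 150
  152 154 156 158 160 162 164 166 168 170 172 174 176 178]
 [ 52  52  53  53  53  53  54  55  56  56  56  54  50  69  90  91  88  85
   87  71  60  83  85  71  55  53  54  52  62  80 100 120]]
t 12.45 st [-43.18   0.25 147.67] F st [15.33 -0.83  9.46] w 85.0
```

View pics/c14.png

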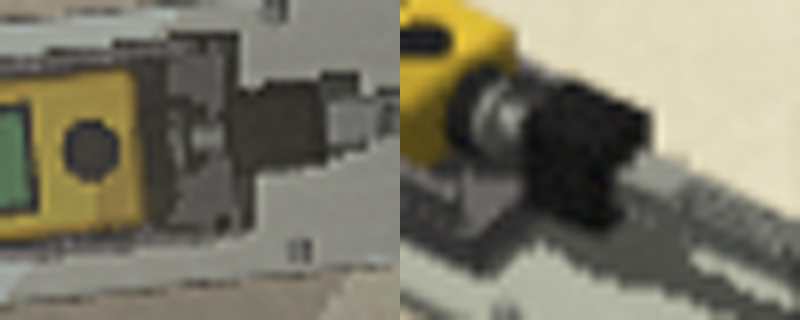

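```bash
R='python3 -c "from h import *;rep()"'
python3 -m handwheel '[{"offset":[0,-1,0],"twist":[0,0,0]},{"offset":[0,-1.5,0],"twist":[0,0,0]},{"offset":[0,-1.5,0],"twist":[0,0,0]},{"offset":[0,-1.5,0],"twist":[0,0,0]},{"offset":[0,-1.5,0],"twist":[0,0,0]},{"offset":[0,-1.5,0],"twist":[0,0,0]}]' >/dev/null; eval $R; python3 look.py 15 46
python3 -m handwheel '[{"offset":[0,0,0],"twist":[0,0,0]},{"offset":[0,0,0],"twist":[0,0,0]},{"offset":[0,0,0],"twist":[0,0,0]},{"offset":[0,0,0],"twist":[0,0,0]},{"offset":[0,0,0],"twist":[0,0,0]},{"offset":[0,0,0],"twist":[0,0,0]}]' >/dev/null; eval $R; python3 look.py 16 46|head -1; eval $R
```

```text
t 12.95 st [-44.83   0.21 147.67] F st [13.97 -0.07  8.35] w 84.9
{'topRear': 45.1, 'topFront': 46.2, 'sideRear': 45.5, 'sideFront': None}
top 44.739014 near 171.849226385355 far 266.9753282368183
side 29.872656 near 155.17469879984856 far None
[[116 118 120 122 124 126 128 130 132 134 136 138 140 142 144 146 148 150
  152 154 156 158 160 162 164 166 168 170 172 174 176 178]
 [ 52  52  52  53  54  55  54  55  56  55  56  55  50  69  90  92  89  85
   87  70  61  83  85  71  55  54  54  52  63  82 103 123]]
t 13.55 st [-44.85   0.22 147.67] F st [14.33 -0.    8.18] w 85.3
{'topRear': 45.0, 'topFront': 46.3, 'sideRear': 45.5, 'sideFront': None}
t 13.65 st [-44.81   0.24 147.65] F st [14.91 -0.42  7.59] w 85.2
```

```bash
python3 -c "
from plant import env
print(env.close_job())
from h import *;rep()"
```

```text
the job is handed in; nothing more can be done
None
the job is handed in; nothing more can be done
```

I pumped the clamp with four squeezes and handed the job in at t ≈ 13.7 s with the trigger still held. The hand-in returns no verdict, so I can't confirm it passed.

- **Method:** I straddled the trigger and grip with the open gripper and pulled the trigger with one pad by moving the arm along the station axis. The first three squeezes were each followed by a full release. They brought the cap up to the detector and pushed it about 5.5 mm. The fourth squeeze was made in small steps and held.
- **Detector:** It measured 95 mm long and stopped moving at the stop. Its far end read 267 mm against a nominal 266 mm, and it did not shift while I squeezed further.
- **Jaw:** It had travelled about 45.3 mm from its start and held steady over the last 0.6 s. The last four edge readings spread from 45.0 to 46.3 mm. The side camera gave no front-edge reading once the cap was near the detector.
- **Rod push-in:** I put it at about 10 to 11 mm. The ring reaching the jaw's front face suggested 10.9 mm, and counting jaw travel since the detector hit the stop suggested 9.9 mm. The two disagree by about 1 mm, but both are well inside 8–14 mm.
- **Force:** About 14–15 N along the station axis on the hand at the end, against about 8 N before the cap was pressing. I took this as the fingers still holding the trigger.

I never measured the trigger angle directly. I inferred it from the arm's position.

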